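# Set the click fence of a strip-cutting jig and feed the next slat

### The arm

A 6-joint arm with a two-finger parallel gripper is mounted at the origin on a cart in front of the work surface, level with it; the furniture and walls round the work are solid. World frame = base frame: x ahead of the robot, y to its left, z up, the work surface at z = 0. Lengths are in m, angles in rad, forces in N, time in s.
With the tool pointing down it reaches from about 0.275 to 0.825 m from the base axis. Payload 4.9 kg.
Tool frame: the origin (TCP) lies between the finger pads; the fingertips stand 8 mm ahead of it and the grasp point (between the pads) lies 11 mm behind it; z points along the fingers, y is the direction in which the jaws open and shut (so a half turn about z gives the same grasp; the last joint's range is limited). The gripper opens to 85 mm and grips with 20 to 120 N. Pads are 22 mm wide; open, the fingers measure 114 mm over their backs; the gripper's body (76 mm by 85 mm) begins 54 mm behind the grasp point. The pads swing forward as they close: fully open they stand 13 mm farther back than shut.
Start: joints at [-1.389, 0.326, -0.193, 1.052, 0, 1.437], TCP at [0.171, -0.523, 0.239] pointing down, gripper open.
Joint ranges: [-2.65, 2.65], [-0.97, 1.79], [-1.3, 1.35], [-1.93, 2.1], [-1.47, 1.37], [-3.14, 3.14]. Speed limits (rad/s): [2.57, 2.57, 3.14, 3.14, 3.14, 3.14].

### API

Orientations are given as a unit quaternion [w, x, y, z].
In Python, from station import bot gives the robot as it stands. The module is installed in compiled form; this text tells all that it offers.
- The arm moves only by the shell command python3 -m handwheel 'ROWS' [FORCE]. ROWS is JSON, a list of rows, each a list of 3 entries, a list of its own where there are three numbers: the shift along the tool's x, y, z as a fraction of full scale, then the turn, a rotation vector about the tool's x, y, z as a fraction of full scale, then the closure, from 0 (fully open) to 1 (shut). In form: [[[x, y, z], [ax, ay, az], jaw], ...]. A call has 1 to 20 rows; each row is the pose to reach, as a shift and turn from the pose commanded when the call began, along the tool's axes at that moment; what a row does not reach only later rows make up. Full scale, the value 1, is 400 mm for a shift and 0.5 rad for a turn. A row lasts 1/8 s, in which the tool goes at most 62.5 mm and 10.7 degrees, less where a joint would pass 70% of its speed; a pose out of reach is approached as far as the arm can. A call with a number of a shift or a turn outside -1 to 1 is refused whole. A call with a gripper value outside its range is refused whole. The fingers move at their own pace and stop on an object; FORCE is the grip in N (left out, the last holds). Time passes only in rows, so rows that repeat a pose let the fingers close. It gives the time, the measured TCP pose, the force and the opening at its end, in the units of the state.
- bot.read_state(): the state, without advancing time (a new reading comes with each control period).
- bot.camera(name): name is "scene" or "side" or "wrist"; returns the picture (384x512x3 uint8, red, green, blue); there is no depth.
- bot.camera_info(name): a dict with "fov_y" (degrees; the focal length in pixels is half the picture's height over the tangent of half this angle, whatever the lens; pixels are square), "cx", "cy" (the principal point, pixels), "camera_from_world" (4x4, takes a point from world to camera coordinates). Camera axes: x right, y up, looking along -z (the intrinsics and any distortion apply to the point x, -y, -z); pixel columns grow to the right and rows downward; lengths in m; the calibration is good to about 2 mm. A picture is of the moment at which its call begins: read the wrist's pose just before it. camera_info takes no time and is no camera call; for the wrist camera it gives the pose at the moment of the call.
- bot.finish_job(): hands the job in, once; it reports no verdict.
The state is a dict: "clock": time; "q": joint angles; "joint_vel": joint speeds; "joint_torque": joint torques, N m; "eef_pos": TCP position; "eef_rot": TCP orientation; "ft_force": force on the tool from outside, world axes, zero at the start; "torque": the same for the moment, N m; "gripper_width": opening from 0.0 (shut) to 1.0 (fully open).
Only numpy, scipy, OpenCV 4.12 (cv2) and the standard library are available. Lean on these libraries where they do the work, as an engineer would, in place of code of your own. Each camera call takes 0.05 s, during which the arm holds its last target. There are 200 camera calls.

### The job

Get the strip-cutting jig ready for the next cut: take the pine block off the jig's bed and put it in the wooden tray, then turn the dial anticlockwise to its end stop, which opens the fence fully, and from there close the fence by exactly five clicks clockwise. Then slide the top slat sideways off the stack (do not lift it) onto the bed until its long edge lies flush against the fence, gently enough that the fence keeps its setting, and leave the slats under it and the glue bottle, tape roll and pliers around the jig as they are.

Things in the scene. Friction and masses are not known exactly. Their poses are not given: they have to be found in the camera images.
- jig: strip-cutting jig screwed to the bench, plywood base 170 (x) x 280 (y) x 8 mm reaching from y -170 to +110 mm. Origin at bench height; z up; the stack of slats stands at its +y end, the grey gearbox with the dial (100 x 86 mm, top 66 mm high) at its -y end (y -76 to -162); x runs along the slats. At yaw 0 its axes are the world's. Heights here are above the bench
- bed (a point): on the top of the jig's flat grey bed, over the saw slot (jig x 0, y -10 mm, 51.5 mm above the bench); axes as the jig's. The bed is 140 mm long in x and reaches from the stack (y +28) to the gearbox (y -75); the slot is 3 mm wide and runs along x
- fence_face (a point): foot of the fence's flat face, at bed height, midway along its 124 mm length; axes as the jig's, the face looks to +y, to the stack. Aluminium bar on the bed, 12 mm thick, top 18 mm above the bed. It moves only with the dial: at 0 (fully open) its face is at jig y -54 mm, each click moves it 4 mm to +y. More than about 20 N on it makes the dial skip
- dial (a joint): black round fluted knob (42 mm across, from 79 to 111 mm above the bench) on the gearbox, upright axis at jig x 0, y -119 mm. Rad: 0 at the end stop, fence fully open; grows clockwise seen from above; a click is 20 degrees (0.349), eight in all, five are 1.745. About 0.3 N m passes a click; let go, it snaps into the nearest one and stays. A toothed index wheel under it reaches 31 mm from the axis
- dial_grip (a point): on the dial's axis, 97 mm above the bench, 14 mm below the knob's top: where to grip it
- slat_4: top slat of the stack, plain brown wood, 130 (x) x 58 (y) x 15 mm, 80 g; origin at the centre of its underside, 53 mm above the bench and 1.5 mm above the bed, so it can be pushed straight to -y onto the bed. It stands clear above the magazine, whose back wall (jig y +93 to +102) is 46 mm high; beyond that the space behind the slat is free
- slat_3: slat under the top one, same size, underside 38 mm above the bench; held sideways by the magazine with 2 to 3 mm play
- slat_2: third slat from the top, same size
- slat_1: lowest slat, same size
- pine_block: brown pine block 35 (its x) x 91 (its y) x 36 mm, 60 g, on the bed between fence and stack, its long side roughly along the fence, its top 87.5 mm above the bench; origin at the centre of its underside. A grip on its upper 14 mm clears the fence and the top slat
- offcut_tray: open dark wooden tray, 130 (x) x 160 (y) x 42 mm, walls and floor 6 mm, fixed on the bench to one side of the jig (left or right; a blue vice stands on the other side); origin at the centre of its underside
- glue_bottle: bottle 61 mm across and 214 mm high, standing on the bench behind the jig's gearbox; origin at the centre of its underside; leave alone
- masking_tape: roll of tape lying flat behind the jig, 104 mm across, 25 mm high; origin at the centre of its underside; leave alone
- pliers: pliers with red handles lying on the bench in front of the jig, 178 x 56 x 12 mm; origin at the centre of its underside; leave alone
Things that resemble listed ones, but are neither listed nor needed, are in the scene too. Of the things that look like the pine_block, the larger one is meant.

How it is judged:
By the outcome, as a careful person would: the job done as asked, in the order asked, and still so for the second after the job is handed in, with the robot touching nothing.
It also fails if it takes over 64 s, if anything falls off the work surface, if the arm or the gripper's body presses on something with over 40 N, if the wrist force passes 120 N, or if a joint passes its speed limit or range.

## Working session

There is one attempt and no reset: what is moved stays moved. The work goes in short steps, Python scripts to look and compute and a shell command to move; the robot and the scene stay as the last step left them, time stands still between calls to the robot, and variables do not carry over. Pictures are saved under pics/ and viewed, about 8 in all and at most 12, crops included, and the job is handed in when it is done.

```bash
mkdir -p pics
python3 - <<'E'
from station import bot
import cv2,numpy as np
s=bot.read_state();print({k:np.round(v,3).tolist() for k,v in s.items()})
a=[]
for n in("scene","side"):
    i=bot.camera_info(n);print(n,i['fov_y'],i['cx'],i['cy'],{k:v for k,v in i.items() if k not in('fov_y','cx','cy','camera_from_world')});print(np.round(i['camera_from_world'],4).tolist())
    p=bot.camera(n);np.save(f'{n}.npy',p);cv2.imwrite(f'pics/{n}0.png',cv2.resize(p[:,:,::-1],(800,600),interpolation=cv2.INTER_CUBIC))
E
```

```text
{'clock': 0.0, 'q': [-1.389, 0.327, -0.194, 1.052, -0.0, 1.437], 'joint_vel': [0.0, -0.0, 0.0, 0.001, -0.0, 0.0], 'joint_torque': [-0.002, -44.339, 26.244, 0.015, -0.0, 0.0], 'eef_pos': [0.171, -0.522, 0.238], 'eef_rot': [-0.001, 0.988, 0.157, -0.0], 'ft_force': [-0.099, -0.62, 0.528], 'torque': [0.048, -0.013, 0.032], 'gripper_width': 1.0}
scene 42.434758447169045 249.8992663087456 192.81431808202353 {}
[[0.5283, -0.849, 0.006, -0.301], [0.3599, 0.2303, 0.9041, -0.2921], [-0.769, -0.4755, 0.4272, -1.1699], [0.0, 0.0, 0.0, 1.0]]
side 45.040076021767796 262.35386121781164 185.89272172762819 {}
[[-0.9977, -0.0674, -0.0101, 0.5712], [0.0144, -0.3536, 0.9353, -0.0862], [-0.0666, 0.933, 0.3538, -1.2704], [0.0, 0.0, 0.0, 1.0]]
```

View pics/scene0.png

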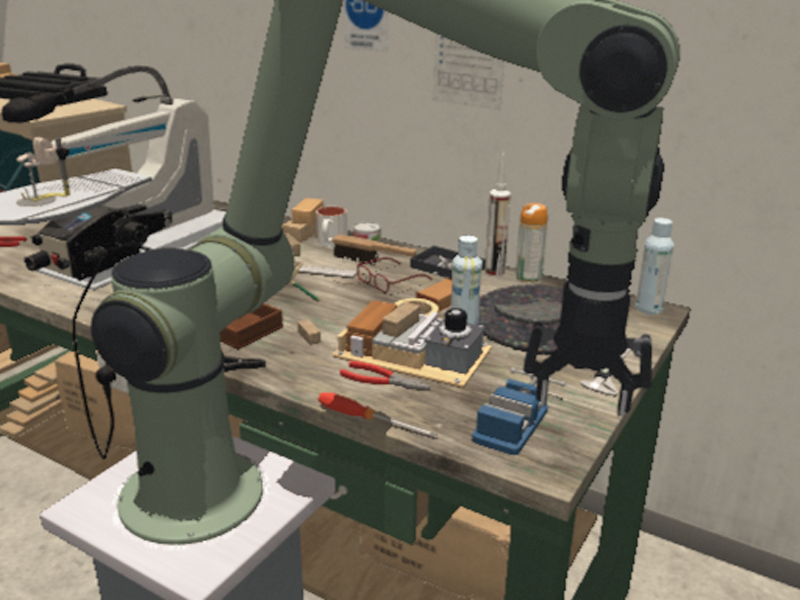

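View pics/side0.png

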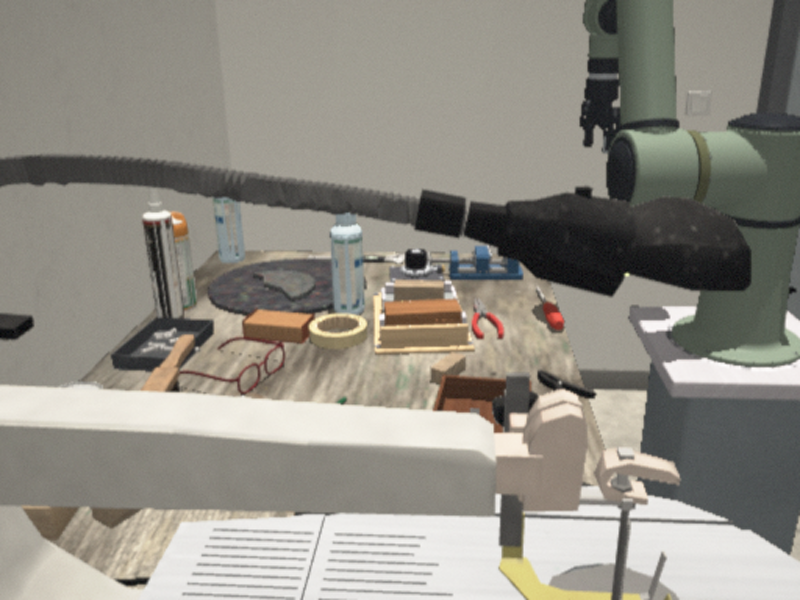

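The scene view shows the jig around (415,340), with the block on its bed at (402,320) and a second, smaller block on the bench at (308,331). The tray is on the left at (252,325), the vice on the right, and the dial at (457,318). Next I'll work out rough positions.

```bash
cat > h.py <<'E'
from station import bot
import numpy as np,cv2
def ray(info,u,v):
    f=192/np.tan(np.radians(info['fov_y']/2));T=np.array(info['camera_from_world']);R=T[:3,:3]
    d=R.T@np.array([(u-info['cx'])/f,-(v-info['cy'])/f,-1]);return -R.T@T[:3,3],d
def onz(info,u,v,z):
    o,d=ray(info,u,v);return o+d*(z-o[2])/d[2]
def proj(info,p):
    f=192/np.tan(np.radians(info['fov_y']/2));T=np.array(info['camera_from_world']);c=T[:3,:3]@np.array(p)+T[:3,3]
    return info['cx']+f*c[0]/-c[2],info['cy']-f*c[1]/-c[2]
E
python3 - <<'E'
from h import *
S=bot.camera_info('scene');D=bot.camera_info('side')
k=.64
for n,i,u,v,z in [('dial',S,457,313,.111),('dial',D,416,252,.111),('baseR',S,462,385,.008),('baseL',S,335,355,.008),('baseFarR',S,492,345,.008),('sideL',D,375,351,.008),('sideR',D,472,349,.008),('block',S,402,318,.0875),('tray',S,252,325,.03),('tray',D,475,390,.042),('pliers',S,385,376,.01),('glue',S,468,240,.214),('glue',D,346,215,.214),('driver',S,370,410,.01)]:
    print(n,onz(i,u*k,v*k,z).round(3))
w=bot.camera_info('wrist');T=np.array(w['camera_from_world']);print(w['fov_y'],w['cx'],w['cy']);s=bot.read_state()
from scipy.spatial.transform import Rotation as R
q=s['eef_rot'];Rt=R.from_quat([q[1],q[2],q[3],q[0]]).as_matrix();c=-T[:3,:3].T@T[:3,3]
print('cam in tool',Rt.T@(c-s['eef_pos']),'look in tool',Rt.T@(-T[2,:3]), 'right',Rt.T@T[0,:3]);print(Rt)
for n,b in (('scene',(200,170,330,260)),):
    p=np.load(n+'.npy')[b[1]:b[3],b[0]:b[2]];cv2.imwrite('pics/c1.png',cv2.resize(p[:,:,::-1],None,fx=6,fy=6,interpolation=cv2.INTER_CUBIC))
E
```

```text
dial [ 0.567 -0.152  0.111]
dial [ 0.569 -0.137  0.111]
baseR [ 0.49  -0.207  0.008]
baseL [0.455 0.059 0.008]
baseFarR [ 0.662 -0.188  0.008]
sideL [0.625 0.092 0.008]
sideR [0.462 0.077 0.008]
block [ 0.532 -0.049  0.088]
tray [0.435 0.257 0.03 ]
tray [0.461 0.284 0.042]
pliers [ 0.437 -0.07   0.01 ]
glue [ 0.687 -0.109  0.214]
glue [ 0.683 -0.021  0.214]
driver [ 0.324 -0.11   0.01 ]
68.49722321469794 251.73929560621136 186.85758146614782
cam in tool [ 0.08082575 -0.00073293 -0.13473917] look in tool [-3.12263200e-01  1.99195073e-04  9.49995607e-01] right [6.70704204e-04 9.99999775e-01 1.07802735e-05]
[[ 9.50562290e-01  3.10533840e-01 -2.58128706e-04]
 [ 3.10533861e-01 -9.50561080e-01  1.53475228e-03]
 [ 2.31225416e-04 -1.53903534e-03 -9.99998789e-01]]
```

View pics/c1.png

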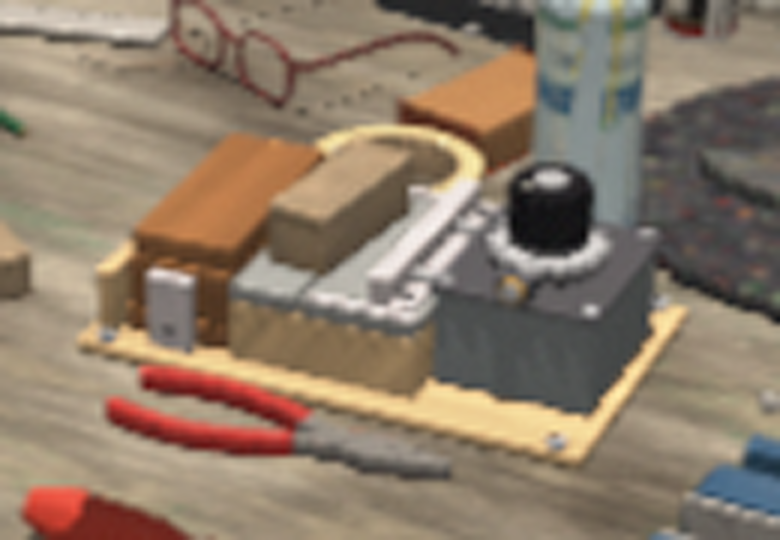

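The block on the jig's bed at (340,200) in the crop is the larger one. The small one at (10,255) lies on the bench and is a decoy, and so is the orange brick at (480,110). I'm moving the wrist camera over the jig.

```bash
python3 -m handwheel '[[[0.685,-0.526,-0.1],[0,0,0],0],[[0.685,-0.526,-0.1],[0,0,0],0],[[0.685,-0.526,-0.1],[0,0,0],0],[[0.685,-0.526,-0.1],[0,0,0],0],[[0.685,-0.526,-0.1],[0,0,0],0],[[0.685,-0.526,-0.1],[0,0,0],0],[[0.685,-0.526,-0.1],[0,0,0],0]]'
python3 -m handwheel '[[[0.685,-0.526,-0.1],[0,0,0.38],0],[[0.685,-0.526,-0.1],[0,0,0.38],0],[[0.685,-0.526,-0.1],[0,0,0.38],0],[[0.685,-0.526,-0.1],[0,0,0.38],0],[[0.685,-0.526,-0.1],[0,0,0.38],0],[[0.685,-0.526,-0.1],[0,0,0.38],0],[[0.685,-0.526,-0.1],[0,0,0.38],0],[[0.685,-0.526,-0.1],[0,0,0.38],0],[[0.685,-0.526,-0.1],[0,0,0.38],0]]'
python3 - <<'E'
from h import *
import json
w=bot.camera_info('wrist');p=bot.camera('wrist');np.save('w1.npy',p)
w['camera_from_world']=np.array(w['camera_from_world']).tolist();json.dump(w,open('w1.json','w'))
cv2.imwrite('pics/w1.png',cv2.resize(p[:,:,::-1],(800,600),interpolation=cv2.INTER_CUBIC))
E
```

```text
clock: 0.98
eef_pos: [0.3668, -0.2359, 0.2794]
eef_rot: [-0.0, 0.987, 0.159, 0.0]
ft_force: [-0.2, 0.2, -0.1]
gripper_width: 0.999
clock: 2.1
eef_pos: [0.5604, 0.0458, 0.319]
eef_rot: [0.0, 0.998, 0.062, -0.0]
ft_force: [-0.3, 0.3, -0.2]
gripper_width: 0.997
```

View pics/w1.png

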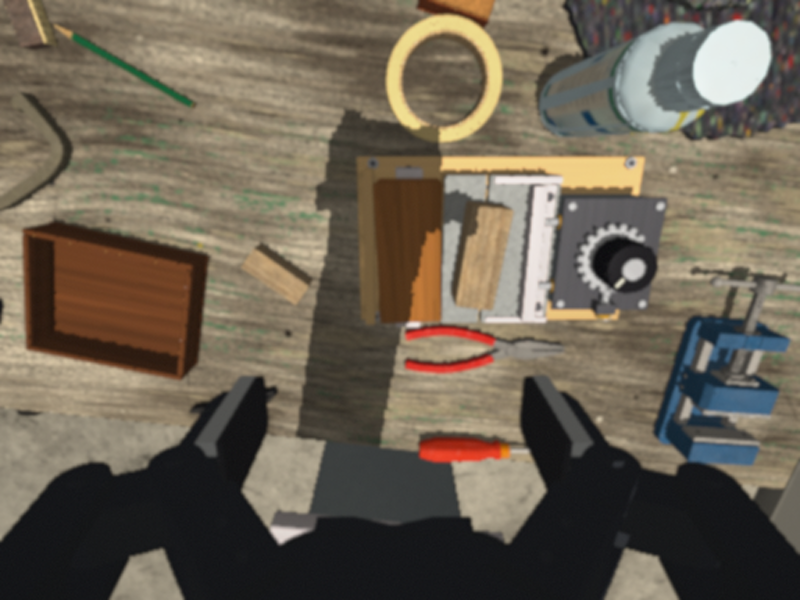

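The picture shows the tray at (115,300), the small decoy at (277,272), the stack at (410,250), the block at (485,255), the fence at (540,250) and the dial cap at (633,268). I'll take an enlarged crop to confirm the block and get accurate pixels.

Run:
```python
import numpy as np,cv2
p=np.load('w1.npy')[95:215,220:430];cv2.imwrite('pics/c2.png',cv2.resize(p[:,:,::-1],None,fx=3.8,fy=3.8,interpolation=cv2.INTER_CUBIC))
```

```text
(no output)
```

View pics/c2.png

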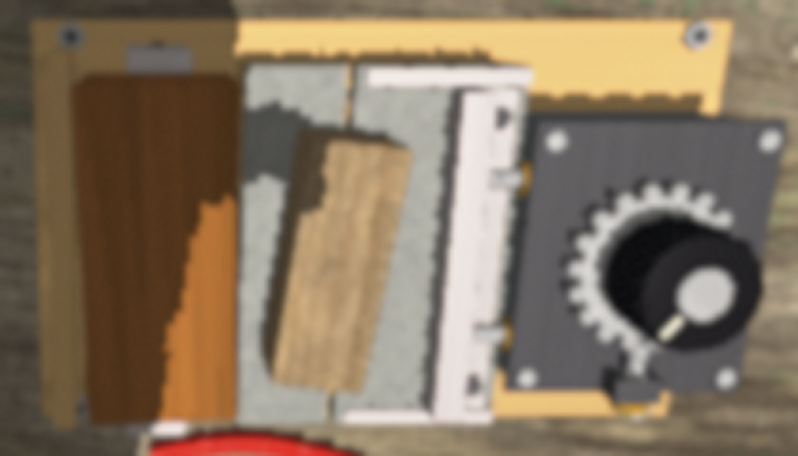

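Run:
```python
from h import *
import json
w=json.load(open('w1.json'))
g=lambda a,z:np.array([onz(w,x/3.8+220,y/3.8+95,z)[:2] for x,y in a])
def show(n,P):
    print(n,P.round(4).tolist(),'c',P.mean(0).round(4))
    e=np.roll(P,-1,0)-P;print('   len',np.hypot(*e.T).round(4),'ang',np.degrees(np.arctan2(e[:,1],e[:,0])).round(1))
show('block',g([(322,137),(412,150),(362,392),(276,383)],.0875))
show('base',g([(33,20),(733,20),(668,414),(42,425)],.008))
show('slat',g([(75,75),(240,75),(237,422),(88,422)],.068))
show('gear',g([(530,118),(787,120),(745,390),(508,390)],.066))
show('fence',g([(460,90),(520,90),(492,410),(435,415)],.0695))
print('dial cap',g([(706,294)],.111))
f=lambda a,z:np.array([onz(w,x*.64,y*.64,z)[:2] for x,y in a])
show('tray',f([(25,229),(208,255),(183,377),(27,348)],.042))
s=bot.read_state();print(s['eef_pos'],s['eef_rot'])
```

```text
block [[0.604, -0.0165], [0.6034, -0.0476], [0.5152, -0.0477], [0.5148, -0.016]] c [ 0.5594 -0.032 ]
   len [0.0311 0.0882 0.0317 0.0892] ang [ -90.9 -179.9   90.8   -0.3]
base [[0.6271, 0.09], [0.6616, -0.1862], [0.4947, -0.2081], [0.4547, 0.0689]] c [ 0.5595 -0.0588]
   len [0.2784 0.1683 0.2799 0.1736] ang [ -82.9 -172.5   98.2    7. ]
slat [[0.6124, 0.0692], [0.6196, 0.0119], [0.4903, -0.0076], [0.4832, 0.0497]] c [0.5514 0.0308]
   len [0.0577 0.1307 0.0578 0.1307] ang [ -82.9 -171.4   97.1    8.6]
gear [[0.6176, -0.093], [0.6282, -0.1839], [0.527, -0.2003], [0.5157, -0.1096]] c [ 0.5721 -0.1467]
   len [0.0915 0.1025 0.0914 0.1032] ang [ -83.3 -170.8   97.1    9.3]
fence [[0.6241, -0.065], [0.6267, -0.0858], [0.508, -0.1039], [0.5033, -0.0826]] c [ 0.5655 -0.0844]
   len [0.021  0.1201 0.0218 0.1222] ang [ -82.9 -171.3  102.6    8.3]
dial cap [[ 0.57143634 -0.14735683]]
tray [[0.5247, 0.3909], [0.5208, 0.2205], [0.3851, 0.2474], [0.3991, 0.4056]] c [0.4574 0.3161]
   len [0.1705 0.1384 0.1588 0.1265] ang [-91.3 168.8  84.9  -6.6]
[0.56046139 0.04594606 0.31919849] [ 6.26997156e-05  9.98090887e-01  6.17616620e-02 -2.71287110e-04]
```

```bash
python3 -m handwheel '[[[-0.026,0.193,0.44],[0,0,0.248],0.2],[[-0.026,0.193,0.44],[0,0,0.248],0.2],[[-0.026,0.193,0.44],[0,0,0.248],0.2],[[-0.026,0.193,0.44],[0,0,0.248],0.2],[[-0.026,0.193,0.5],[0,0,0.248],0.2],[[-0.026,0.193,0.56],[0,0,0.248],0.2],[[-0.026,0.193,0.595],[0,0,0.248],0.2],[[-0.026,0.193,0.595],[0,0,0.248],0.2],[[-0.026,0.193,0.595],[0,0,0.248],1],[[-0.026,0.193,0.595],[0,0,0.248],1],[[-0.026,0.193,0.595],[0,0,0.248],1],[[-0.026,0.193,0.595],[0,0,0.248],1],[[-0.026,0.193,0.595],[0,0,0.248],1],[[-0.026,0.193,0.595],[0,0,0.248],1]]' 40
```

```text
clock: 3.9
eef_pos: [0.5614, -0.0306, 0.0826]
eef_rot: [0.0, 1.0, 0.001, 0.001]
ft_force: [0.3, 0.3, 5.7]
gripper_width: 0.398
```

The gripper width is 34 mm, so the block is held. Next I carry it to the tray, whose centre I corrected to about (0.453, 0.319) using its clearly seen left rim.

```bash
python3 -m handwheel '[[[0,0,-0.12],[0,0,0],1],[[0,0,-0.24],[0,0,0],1],[[-0.04,-0.13,-0.25],[0,0,0.235],1],[[-0.08,-0.26,-0.25],[0,0,0.235],1],[[-0.12,-0.39,-0.25],[0,0,0.235],1],[[-0.16,-0.52,-0.25],[0,0,0.235],1],[[-0.2,-0.65,-0.25],[0,0,0.235],1],[[-0.24,-0.78,-0.25],[0,0,0.235],1],[[-0.272,-0.874,-0.2],[0,0,0.235],1],[[-0.272,-0.874,-0.15],[0,0,0.235],1],[[-0.272,-0.874,-0.15],[0,0,0.235],1]]'
python3 - <<'E'
from h import *
a=bot.camera('scene')[150:270,110:250];cv2.imwrite('pics/t.png',cv2.resize(a[:,:,::-1],None,fx=5,fy=5,interpolation=cv2.INTER_CUBIC))
E
```

```text
clock: 5.28
eef_pos: [0.4577, 0.071, 0.1602]
eef_rot: [-0.025, 1.0, -0.018, -0.001]
ft_force: [0.3, 0.2, 0.4]
gripper_width: 0.395
```

View pics/t.png

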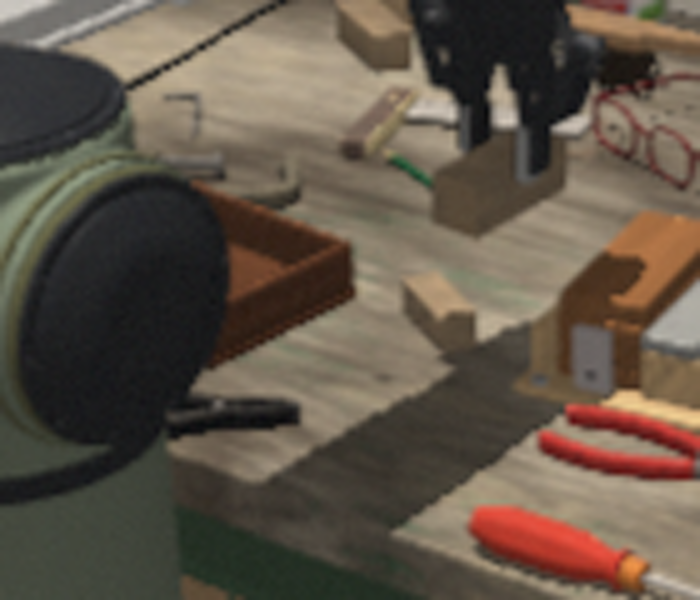

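The block hangs safely between the pads, but the arm stopped short at y = 0.071. I'll check the joints.

Run:
```python
from station import bot
import numpy as np
s=bot.read_state();print(s['q'].round(3) if hasattr(s['q'],'round') else np.round(s['q'],3),np.round(s['joint_vel'],2),np.round(s['eef_pos'],3))
```

```text
[-0.038  0.241 -0.536  0.799  0.05   3.141] [ 0.01  0.01  0.03  0.03 -0.    0.  ] [0.457 0.071 0.159]
```

Joint 6 is at its limit of 3.14. I'll release the block at a yaw of about 0.75 rad instead: joint 6 would then be about 3.0, and the block still fits the 118 x 148 mm interior. Next I compute the turn, including removing the slight tilt.

```bash
cat >> h.py <<'E'
from scipy.spatial.transform import Rotation as Ro
def rel(pos,yaw):
    "fractions of shift and turn from the measured pose to a tool-down pose with tool x at yaw"
    s=bot.read_state();q=s['eef_rot'];C=Ro.from_quat([q[1],q[2],q[3],q[0]])
    T=Ro.from_euler('z',yaw)*Ro.from_euler('x',np.pi)
    rv=(C.inv()*T).as_rotvec()
    print('shift',(C.inv().apply(np.array(pos)-s['eef_pos'])/.4).round(3),'turn',(rv/.5).round(3),'q',np.round(s['q'],2),'yaw',np.arctan2(*C.as_matrix()[[1,0],[0,0]]).round(3))
E
python3 - <<'E'
from h import *
rel([.453,.319,.16],.40);rel([.453,.319,.16],.75)
E
```

```text
shift [-0.032 -0.618  0.029] turn [-0.1   -0.012 -0.874] q [-0.04  0.24 -0.54  0.8   0.05  3.14] yaw -0.037
shift [-0.032 -0.618  0.029] turn [-0.098 -0.03  -1.573] q [-0.04  0.24 -0.54  0.8   0.05  3.14] yaw -0.037
```

```bash
python3 -m handwheel '[[[0,0,0],[-0.1,-0.01,-0.5],1],[[0,0,0],[-0.1,-0.012,-0.87],1],[[-0.01,-0.15,0],[-0.1,-0.012,-0.87],1],[[-0.016,-0.3,0.01],[-0.1,-0.012,-0.87],1],[[-0.016,-0.3,0.01],[-0.1,-0.012,-0.87],1],[[-0.016,-0.3,0.01],[-0.1,-0.012,-0.87],1]]'
python3 - <<'E'
from h import *
rel([.453,.319,.13],.75);rel([.453,.319,.04],.75)
E
```

```text
clock: 6.08
eef_pos: [0.4562, 0.1913, 0.1626]
eef_rot: [0.001, 0.98, 0.198, 0.001]
ft_force: [-0.1, -0.1, -0.4]
gripper_width: 0.397
shift [ 0.117 -0.297  0.081] turn [ 0.004 -0.003 -0.701] q [ 0.25  0.29 -0.45  0.82 -0.    2.99] yaw 0.399
shift [ 0.116 -0.298  0.306] turn [ 0.004 -0.003 -0.701] q [ 0.25  0.29 -0.45  0.82 -0.    2.99] yaw 0.399
```

```bash
python3 -m handwheel '[[[0.06,-0.15,0],[0,0,-0.35],1],[[0.117,-0.297,0],[0,0,-0.7],1],[[0.117,-0.297,0.08],[0,0,-0.7],1],[[0.117,-0.297,0.16],[0,0,-0.7],1],[[0.117,-0.297,0.24],[0,0,-0.7],1],[[0.117,-0.297,0.28],[0,0,-0.7],1],[[0.117,-0.297,0.303],[0,0,-0.7],1],[[0.117,-0.297,0.303],[0,0,-0.7],1],[[0.117,-0.297,0.303],[0,0,-0.7],0.4],[[0.117,-0.297,0.303],[0,0,-0.7],0.4],[[0.117,-0.297,0.303],[0,0,-0.7],0.4],[[0.117,-0.297,0.15],[0,0,-0.7],0.4],[[0.117,-0.297,0],[0,0,-0.7],0.4],[[0.117,-0.297,-0.15],[0,0,-0.7],0.4],[[0.117,-0.297,-0.15],[0,0,-0.7],0.4]]'
python3 - <<'E'
from h import *
rel([.571,-.147,.2],-.0);rel([.571,-.147,.2],.5)
p=bot.camera('wrist');cv2.imwrite('pics/w2.png',p[:,:,::-1])
E
```

```text
clock: 7.95
eef_pos: [0.4562, 0.3207, 0.2287]
eef_rot: [0.0, 0.931, 0.366, 0.007]
ft_force: [0.6, -0.1, -0.3]
gripper_width: 0.599
shift [-0.587  1.052  0.07 ] turn [ 0.    -0.027  1.498] q [ 0.48  0.34 -0.2   1.02 -0.    2.87] yaw 0.749
shift [-0.587  1.052  0.07 ] turn [ 0.007 -0.026  0.498] q [ 0.48  0.34 -0.2   1.02 -0.    2.87] yaw 0.749
```

View pics/w2.png

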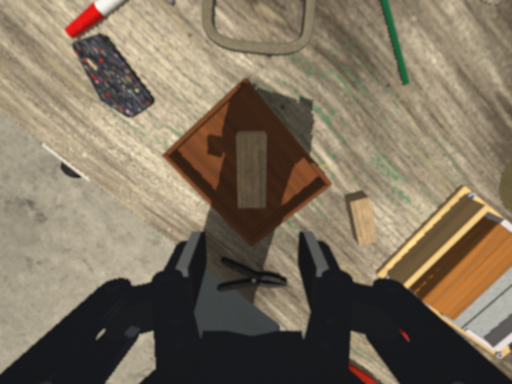

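The block lies flat in the tray at (252,170) in the image. Now I move to the dial.

```bash
python3 -m handwheel '[[[-0.1,0.17,0.02],[0,-0.005,0.28],0.1],[[-0.2,0.35,0.03],[0,-0.01,0.57],0.1],[[-0.294,0.526,0.035],[0,-0.013,0.85],0.1],[[-0.294,0.526,0.035],[0,-0.013,0.85],0.1],[[-0.294,0.526,0.035],[0,-0.013,0.85],0.1],[[-0.294,0.526,0.035],[0,-0.013,0.85],0.1]]'
python3 - <<'E'
from h import *
import json
rel([.571,-.1475,.17],-.1)
w=json.load(open('w1.json'))
for a in ((540,110),(565,105),(590,130)): print(onz(w,a[0]*.64,a[1]*.64,0))
E
```

```text
clock: 8.75
eef_pos: [0.5093, 0.085, 0.2078]
eef_rot: [0.001, 0.987, 0.161, -0.003]
ft_force: [-0.5, 1.0, 0.0]
gripper_width: 0.899
shift [-0.038  0.6    0.096] turn [0.005 0.011 0.846] q [ 0.02  0.29 -0.32  0.96 -0.    2.84] yaw 0.323
[ 0.69082394 -0.07814342  0.        ]
[ 0.69808677 -0.10073633  0.        ]
[ 0.67926101 -0.13019453  0.        ]
```

```bash
python3 -m handwheel '[[[-0.01,0.16,0.02],[0,0,0.28],0.1],[[-0.02,0.32,0.04],[0,0.005,0.57],0.1],[[-0.03,0.46,0.06],[0.005,0.01,0.846],0.1],[[-0.038,0.6,0.09],[0.005,0.011,0.846],0.1],[[-0.038,0.6,0.09],[0.005,0.011,0.846],0.1],[[-0.038,0.6,0.09],[0.005,0.011,0.846],0.1],[[-0.038,0.6,0.096],[0.005,0.011,0.846],0.1]]'
python3 - <<'E'
from h import *
rel([.5714,-.1475,.089],-.1)
p=bot.camera('wrist');cv2.imwrite('pics/w3.png',p[:,:,::-1])
E
```

```text
clock: 9.62
eef_pos: [0.5721, -0.1455, 0.1716]
eef_rot: [-0.0, 0.999, -0.048, 0.001]
ft_force: [0.3, 0.4, 0.7]
gripper_width: 0.901
shift [-0.002  0.005  0.207] turn [-0.    -0.005  0.007] q [-0.37  0.45 -0.19  0.93  0.    2.86] yaw -0.096
```

View pics/w3.png

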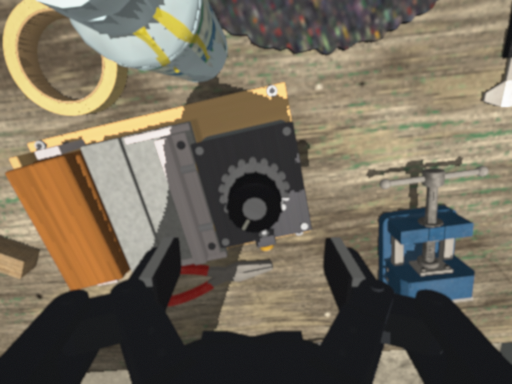

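The dial cap is at (254,209), centred between the fingers. I descend and grip.

```bash
python3 -m handwheel '[[[-0.002,0.005,0.1],[0,-0.005,0],0.1],[[-0.002,0.005,0.17],[0,-0.005,0],0.1],[[-0.002,0.005,0.207],[0,-0.005,0],0.1],[[-0.002,0.005,0.207],[0,-0.005,0],0.1],[[-0.002,0.005,0.207],[0,-0.005,0],1],[[-0.002,0.005,0.207],[0,-0.005,0],1],[[-0.002,0.005,0.207],[0,-0.005,0],1],[[-0.002,0.005,0.207],[0,-0.005,0],1],[[-0.002,0.005,0.207],[0,-0.005,0],1]]' 35
python3 - <<'E'
from h import *
rel([.5714,-.1475,.089],-.1);s=bot.read_state();print(s['torque'],s['ft_force'])
E
```

```text
clock: 10.8
eef_pos: [0.5728, -0.1475, 0.0904]
eef_rot: [-0.002, 0.999, -0.049, 0.002]
ft_force: [0.9, 7.4, 6.0]
gripper_width: 0.477
shift [-0.003  0.     0.004] turn [-0.009 -0.007  0.005] q [-0.38  0.53 -0.28  0.76  0.01  2.86] yaw -0.098
[ 1.48079063 -0.12725898  0.02237086] [0.86307917 7.36482159 6.01177348]
```

```bash
for i in 1; do python3 -m handwheel '[[[0,0,0],[0,0,-0.25],1],[[0,0,0],[0,0,-0.5],1],[[0,0,0],[0,0,-0.75],1],[[0,0,0],[0,0,-0.9],1],[[0,0,0],[0,0,-0.9],1]]'; done
python3 - <<'E'
from h import *
rel([.5714,-.1475,.089],-.1);s=bot.read_state();print(s['torque'],s['ft_force'])
E
```

```text
clock: 11.42
eef_pos: [0.5732, -0.1465, 0.0904]
eef_rot: [-0.003, 0.984, 0.176, 0.003]
ft_force: [1.4, 9.1, 5.7]
gripper_width: 0.483
shift [-0.005  0.001  0.004] turn [-0.011 -0.011  0.906] q [-0.38  0.53 -0.28  0.76  0.01  2.41] yaw 0.353
[ 2.15474926 -0.30966365 -0.09887484] [1.42888573 9.09032456 5.67070609]
```

```bash
python3 -m handwheel '[[[0,0,0],[0,0,-0.25],1],[[0,0,0],[0,0,-0.5],1],[[0,0,0],[0,0,-0.7],1],[[0,0,0],[0,0,-0.7],1]]'
python3 - <<'E'
from h import *
rel([.5714,-.1475,.089],-.1);s=bot.read_state();print(s['torque'],s['ft_force'])
p=bot.camera('side')[130:200,220:360];cv2.imwrite('pics/s2.png',cv2.resize(p[:,:,::-1],None,fx=5,fy=5,interpolation=cv2.INTER_CUBIC))
np.save('sd2.npy',bot.camera('scene'))
E
```

```text
clock: 11.92
eef_pos: [0.5726, -0.1461, 0.0903]
eef_rot: [-0.003, 0.939, 0.344, 0.003]
ft_force: [-0.5, 11.4, 6.5]
gripper_width: 0.479
shift [-0.005  0.001  0.003] turn [-0.012 -0.012  1.604] q [-0.38  0.53 -0.28  0.76  0.01  2.06] yaw 0.702
[ 2.27345792 -0.03279153 -0.40824342] [-0.51829805 11.40412532  6.5330808 ]
```

```bash
T(){ python3 -c "
from h import *
s=bot.read_state();print(np.round(s['torque'],2),np.round(s['ft_force'],1),np.round(s['q'][5],3))"; }
T; python3 -m handwheel '[[[0,0,0],[0,0,-0.15],1],[[0,0,0],[0,0,-0.15],1]]' >/dev/null; T
python3 -m handwheel '[[[0,0,0],[0,0,-0.15],1],[[0,0,0],[0,0,-0.15],1]]'>/dev/null;T
python3 -m handwheel '[[[0,0,0],[0,0,-0.15],1],[[0,0,0],[0,0,-0.15],1]]'>/dev/null;T
python3 -m handwheel '[[[0,0,0],[0,0,-0.15],1],[[0,0,0],[0,0,-0.15],1]]'>/dev/null;T
python3 -m handwheel '[[[0,0,0],[0,0,-0.15],1],[[0,0,0],[0,0,-0.15],1]]';T
```

```text
[ 2.27 -0.02 -0.34] [ 0.3 11.4  6.9] 2.061
[ 2.08  0.14 -0.17] [ 0.  10.7  6.9] 1.985
[ 1.83  0.3  -0.24] [-1.2  8.9  7.5] 1.91
[ 1.62  0.48 -0.56] [-2.8 10.2  6.8] 1.836
[ 1.53  0.46 -0.17] [-2.8  7.1  6.6] 1.76
clock: 13.28
eef_pos: [0.571, -0.1475, 0.0898]
eef_rot: [-0.002, 0.859, 0.512, 0.001]
ft_force: [-3.6, 6.6, 5.7]
gripper_width: 0.482
[ 1.33  0.63 -0.46] [-3.6  6.6  5.7] 1.686
```

```bash
T(){ python3 -c "
from h import *
s=bot.read_state();print(np.round(s['torque'],2),np.round(s['ft_force'],1),np.round(s['q'][5],3))"; }
for i in 1; do python3 -m handwheel '[[[0,0,0],[0,0,-0.18],1],[[0,0,0],[0,0,-0.18],1]]' >/dev/null; T
python3 -m handwheel '[[[0,0,0],[0,0,-0.18],1],[[0,0,0],[0,0,-0.18],1]]'>/dev/null;T
python3 -m handwheel '[[[0,0,0],[0,0,-0.18],1],[[0,0,0],[0,0,-0.18],1]]'>/dev/null;T
python3 -m handwheel '[[[0,0,0],[0,0,-0.18],1],[[0,0,0],[0,0,-0.18],1]]'>/dev/null;T; done
python3 - <<'E'
from h import *
b=bot.camera('wrist');cv2.imwrite('pics/w4.png',cv2.resize(b[:,:,::-1],(680,510)))
E
```

```text
[ 1.    0.6  -0.11] [-3.6  5.8  5.1] 1.595
[ 0.79  0.74 -0.04] [-4.9  4.3  5.3] 1.505
[0.7  0.91 0.19] [-4.9  3.6  6.4] 1.416
[ 0.09  0.83 -0.14] [-5.3 -0.4  4.5] 1.327
```

View pics/w4.png

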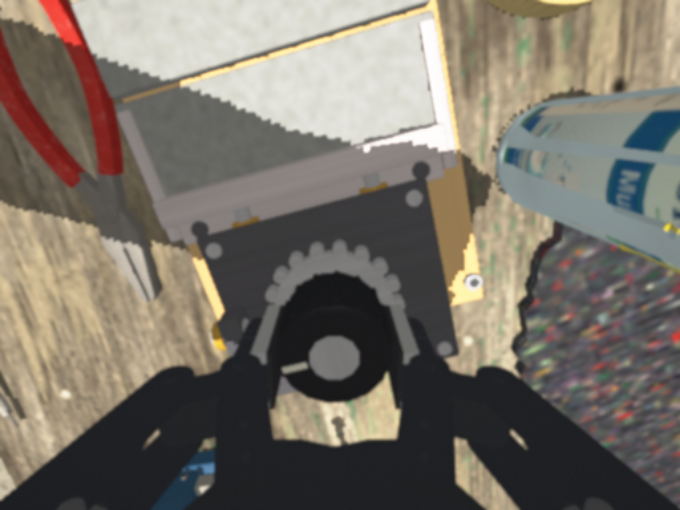

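The picture shows the fence drawn back against the gearbox at about (300,185), and the dial pointer to the left at (284,370). I'll get the pointer angle and fence position as numbers.

```bash
cat >> h.py <<'E'
O=np.array([.5554,-.0292]);PSI=.136
X=np.array([np.cos(PSI),np.sin(PSI)]);Y=np.array([-X[1],X[0]])
def jig(p): d=np.asarray(p)[:2]-O;return np.array([d@X,d@Y])
def world(x,y,z): return np.r_[O+x*X+y*Y,z]
def prof(img,info,xs,y0,y1,z,n=1):
    "grey and mean rgb along jig y at height z, averaged over the jig x values"
    ys=np.arange(y0,y1,.001)
    m=np.array([[proj(info,world(x,y,z)) for y in ys] for x in xs],np.float32)
    g=cv2.remap(img,m[...,0],m[...,1],cv2.INTER_LINEAR).astype(float);return ys,g
def pointer(info,cap,tip):
    a=jig(onz(info,*cap,.111));b=jig(onz(info,*tip,.111));d=b-a;print('cap',a.round(4),'pointer deg (jig, ccw+)',np.degrees(np.arctan2(d[1],d[0])).round(1))
E
python3 - <<'E'
from h import *
import json
w=json.load(open('w1.json'))
pointer(w,(706/3.8+220,294/3.8+95),(660/3.8+220,337/3.8+95))
v=bot.camera_info('wrist');k=512/680
pointer(v,(333*k,357*k),(284*k,370*k))
b=bot.camera('wrist')
for n,i,im in(('before',w,np.load('w1.npy')),('now',v,b)):
    for x in(.025,.045):
        ys,g=prof(im,i,[x-.003,x,x+.003],-.08,-.03,.0695);print(n,x,dict(zip((ys*1000).round().astype(int).tolist(),g.mean(0).mean(1).astype(int).tolist())))
E
```

```text
cap [-1.000e-04 -1.192e-01] pointer deg (jig, ccw+) 138.6
cap [-0.0003 -0.118 ] pointer deg (jig, ccw+) -178.5
before 0.025 {-80: 98, -79: 98, -78: 98, -77: 97, -76: 97, -75: 95, -74: 91, -73: 84, -72: 75, -71: 68, -70: 68, -69: 75, -68: 93, -67: 119, -66: 147, -65: 174, -64: 196, -63: 212, -62: 219, -61: 220, -60: 220, -59: 220, -58: 220, -57: 220, -56: 223, -55: 226, -54: 228, -53: 230, -52: 230, -51: 231, -50: 232, -49: 232, -48: 230, -47: 221, -46: 192, -45: 152, -44: 114, -43: 94, -42: 94, -41: 108, -40: 131, -39: 153, -38: 168, -37: 174, -36: 175, -35: 175, -34: 174, -33: 174, -32: 173, -31: 173}
before 0.045 {-80: 179, -79: 175, -78: 161, -77: 140, -76: 117, -75: 101, -74: 90, -73: 80, -72: 68, -71: 60, -70: 61, -69: 73, -68: 96, -67: 128, -66: 159, -65: 186, -64: 208, -63: 221, -62: 226, -61: 227, -60: 225, -59: 224, -58: 221, -57: 221, -56: 224, -55: 226, -54: 228, -53: 230, -52: 231, -51: 232, -50: 233, -49: 233, -48: 231, -47: 219, -46: 191, -45: 145, -44: 107, -43: 92, -42: 98, -41: 119, -40: 142, -39: 160, -38: 170, -37: 172, -36: 172, -35: 172, -34: 172, -33: 172, -32: 
[... 321 characters left out ...]
 191, -49: 203, -48: 220, -47: 223, -46: 221, -45: 221, -44: 223, -43: 224, -42: 223, -41: 222, -40: 222, -39: 221, -38: 220, -37: 219, -36: 220, -35: 223, -34: 224, -33: 224, -32: 223, -31: 223}
now 0.045 {-80: 112, -79: 107, -78: 96, -77: 79, -76: 63, -75: 58, -74: 58, -73: 73, -72: 104, -71: 108, -70: 108, -69: 108, -68: 108, -67: 116, -66: 125, -65: 128, -64: 130, -63: 131, -62: 133, -61: 134, -60: 134, -59: 135, -58: 137, -57: 174, -56: 246, -55: 252, -54: 214, -53: 141, -52: 184, -51: 217, -50: 220, -49: 221, -48: 222, -47: 223, -46: 224, -45: 223, -44: 221, -43: 219, -42: 217, -41: 218, -40: 219, -39: 220, -38: 218, -37: 218, -36: 219, -35: 220, -34: 220, -33: 222, -32: 221, -31: 219}
```

Before, the fence face was at −45.5 mm (click 2). It is now at about −54 mm, and the pointer has moved about 43° anticlockwise, so the dial is at its end stop; the fingers slipped for the rest of the turn. I'll regrip further round, for joint 6 room, and with a firmer grip.

```bash
python3 -m handwheel '[[[0,0,0],[0,0,0],0.1],[[0,0,0],[0,0,0],0.1],[[0,0,0],[0,0,-0.35],0.1],[[0,0,0],[0,0,-0.6],0.1],[[0,0,0],[0,0,-0.6],0.1],[[0,0,0],[0,0,-0.6],1],[[0,0,0],[0,0,-0.6],1],[[0,0,0],[0,0,-0.6],1],[[0,0,0],[0,0,-0.6],1],[[0,0,0],[0,0,-0.6],1]]' 70
python3 -m handwheel '[[[0,0,0],[0,0,0.2],1],[[0,0,0],[0,0,0.4],1],[[0,0,0],[0,0,0.6],1],[[0,0,0],[0,0,0.87],1],[[0,0,0],[0,0,0.87],1]]'
python3 - <<'E'
from h import *
rel([.5714,-.1475,.089],-.1);s=bot.read_state();print(s['torque'])
E
```

```text
clock: 15.62
eef_pos: [0.5715, -0.1496, 0.089]
eef_rot: [0.0, 0.647, 0.763, 0.0]
ft_force: [-1.7, 1.3, 4.3]
gripper_width: 0.474
clock: 16.25
eef_pos: [0.5705, -0.1496, 0.089]
eef_rot: [-0.0, 0.796, 0.605, -0.001]
ft_force: [-4.8, -0.3, 5.0]
gripper_width: 0.469
shift [ 0.006  0.001 -0.   ] turn [-1.0e-03  3.0e-03  2.8e+00] q [-0.38  0.54 -0.28  0.76 -0.    1.46] yaw 1.3
[0.19146705 1.1232999  0.13082481]
```

```bash
python3 -m handwheel '[[[0,0,0],[0,0,0.22],1],[[0,0,0],[0,0,0.44],1],[[0,0,0],[0,0,0.66],1],[[0,0,0],[0,0,0.87],1],[[0,0,0],[0,0,0.87],1]]' >/dev/null
python3 -m handwheel '[[[0,0,0],[0,0,0.22],1],[[0,0,0],[0,0,0.44],1],[[0,0,0],[0,0,0.66],1],[[0,0,0],[0,0,0.87],1],[[0,0,0],[0,0,0.87],1]]' >/dev/null
python3 -m handwheel '[[[0,0,0],[0,0,0.22],1],[[0,0,0],[0,0,0.44],1],[[0,0,0],[0,0,0.66],1],[[0,0,0],[0,0,0.89],1],[[0,0,0],[0,0,0.89],1]]'
python3 - <<'E'
from h import *
rel([.5714,-.1475,.089],-.01);s=bot.read_state();print(s['torque'])
v=bot.camera_info('wrist');b=bot.camera('wrist')
c=np.array(proj(v,np.r_[.5714,-.1475,.111]));print(c)
for x in(.0,.025,.045):
    ys,g=prof(b,v,[x-.003,x,x+.003],-.06,-.02,.0695);print(x,dict(zip((ys*1000).round().astype(int).tolist(),g.mean(0).mean(1).astype(int).tolist())))
# pointer: bright pixels around the cap in polar sampling
import math
for r in(.010,.012,.014):
    a=np.arange(0,360,5);L=[]
    for t in a:
        u=proj(v,world(r*math.cos(math.radians(t)),-.119+r*math.sin(math.radians(t)),.111));L.append(int(b[int(round(u[1])),int(round(u[0]))].mean()))
    print(r,a[np.argsort(L)[::-1][:6]],sorted(L)[::-1][:6])
E
```

```text
clock: 18.12
eef_pos: [0.5687, -0.1473, 0.0889]
eef_rot: [-0.002, 1.0, -0.007, -0.002]
ft_force: [-8.2, 6.1, 12.5]
gripper_width: 0.475
shift [ 0.007  0.    -0.   ] turn [-0.008  0.009 -0.009] q [-0.38  0.53 -0.28  0.76  0.    2.78] yaw -0.014
[ 1.21261137  1.6830417  -0.08117539]
[253.68587818 270.33386196]
0.0 {-60: 115, -59: 115, -58: 117, -57: 116, -56: 116, -55: 116, -54: 116, -53: 115, -52: 109, -51: 104, -50: 103, -49: 101, -48: 103, -47: 105, -46: 107, -45: 114, -44: 117, -43: 118, -42: 124, -41: 145, -40: 160, -39: 178, -38: 214, -37: 231, -36: 239, -35: 242, -34: 232, -33: 211, -32: 205, -31: 205, -30: 204, -29: 204, -28: 204, -27: 204, -26: 202, -25: 200, -24: 174, -23: 112, -22: 87, -21: 122}
0.025 {-60: 116, -59: 116, -58: 122, -57: 135, -56: 166, -55: 201, -54: 212, -53: 222, -52: 155, -51: 105, -50: 104, -49: 103, -48: 105, -47: 109, -46: 147, -45: 221, -44: 242, -43: 243, -42: 244, -41: 244, -40: 243, -39: 243, -38: 244, -37: 244, -36: 243, -35: 242, -34: 227, -33: 205, -32: 203, -31: 202, -30: 202, -29: 201, -28: 201, -27: 202, -26: 204, -25: 201, -24: 164, -23: 98, -22: 89, -21: 134}
0.045 {-60: 232, -59: 244, -58: 245, -57: 244, -56: 244, -55: 244, -54: 242, -53: 215, -52: 126, -51: 103, -50: 103, -49: 104, -48: 106, -47: 111, -46: 164, -45: 231, -44: 243, -43: 243, -42: 243, -41: 244, -40: 243, -39: 243, -38: 244, -37: 244, -36: 243, -35: 241, -34: 222, -33: 200, -32: 196, -31: 197, -30: 198, -29: 200, -28: 201, -27: 200, -26: 201, -25: 193, -24: 146, -23: 86, -22: 89, -21: 145}
0.01 [140 145 155 115 100 120] [84, 64, 63, 61, 60, 59]
0.012 [ 85  80  75  90  70 330] [131, 126, 102, 79, 27, 24]
0.014 [ 80  85  75  90 325 290] [127, 104, 66, 35, 23, 23]
```

The fence face now reads about −34 mm and the pointer has turned about 98°, which is five clicks. I release, rise and re-check before pushing the slat.

```bash
python3 -m handwheel '[[[0,0,0],[0,0,0],0.1],[[0,0,0],[0,0,0],0.1],[[0,0,0],[0,0,0],0.1],[[0,0,-0.1],[0,0,0],0.1],[[0,0,-0.25],[0,0,0],0.1],[[0.0,-0.1,-0.35],[0,0,-0.3],0.6],[[0,-0.2,-0.35],[0,0,-0.6],0.6],[[0,-0.3,-0.35],[0,0,-0.95],0.6],[[0,-0.3,-0.35],[0,0,-0.95],0.6]]'
python3 - <<'E'
from h import *
v=bot.camera_info('wrist');b=bot.camera('wrist')
for x in(.0,.025):
    ys,g=prof(b,v,[x-.003,x,x+.003],-.06,-.02,.0695);print(x,dict(zip((ys*1000).round().astype(int).tolist(),g.mean(0).mean(1).astype(int).tolist())))
import math
for r in(.012,.014):
    a=np.arange(0,360,5);L=[]
    for t in a:
        u=proj(v,world(r*math.cos(math.radians(t)),-.119+r*math.sin(math.radians(t)),.111));L.append(int(b[min(383,int(round(u[1]))),int(round(u[0]))].mean()))
    print(r,a[np.argsort(L)[::-1][:6]],sorted(L)[::-1][:6])
rel(world(.004,.12,.15),1.707)
cv2.imwrite('pics/w5.png',cv2.resize(b[:,:,::-1],(800,600),interpolation=cv2.INTER_CUBIC))
E
```

```text
clock: 19.3
eef_pos: [0.5731, -0.0273, 0.2288]
eef_rot: [-0.0, 0.973, 0.23, 0.0]
ft_force: [-1.1, -1.1, 0.4]
gripper_width: 0.401
0.0 {-60: 186, -59: 186, -58: 185, -57: 185, -56: 184, -55: 188, -54: 201, -53: 217, -52: 227, -51: 231, -50: 230, -49: 231, -48: 231, -47: 230, -46: 229, -45: 229, -44: 232, -43: 236, -42: 238, -41: 239, -40: 238, -39: 238, -38: 238, -37: 239, -36: 238, -35: 230, -34: 203, -33: 155, -32: 114, -31: 117, -30: 144, -29: 167, -28: 178, -27: 182, -26: 183, -25: 184, -24: 184, -23: 184, -22: 183, -21: 184}
0.025 {-60: 181, -59: 181, -58: 181, -57: 181, -56: 183, -55: 190, -54: 205, -53: 224, -52: 232, -51: 234, -50: 233, -49: 234, -48: 234, -47: 232, -46: 230, -45: 230, -44: 234, -43: 237, -42: 239, -41: 240, -40: 239, -39: 238, -38: 234, -37: 223, -36: 204, -35: 181, -34: 149, -33: 117, -32: 99, -31: 112, -30: 140, -29: 158, -28: 159, -27: 148, -26: 136, -25: 124, -24: 116, -23: 108, -22: 97, -21: 88}
0.012 [80 75 85 90 70 65] [218, 186, 185, 116, 84, 57]
0.014 [80 85 75 90 70 95] [224, 187, 154, 120, 62, 50]
shift [ 0.065 -0.3    0.196] turn [ 1.000e-03  1.000e-03 -2.491e+00] q [-0.18  0.38 -0.15  1.05 -0.    2.5 ] yaw 0.462
```

View pics/w5.png

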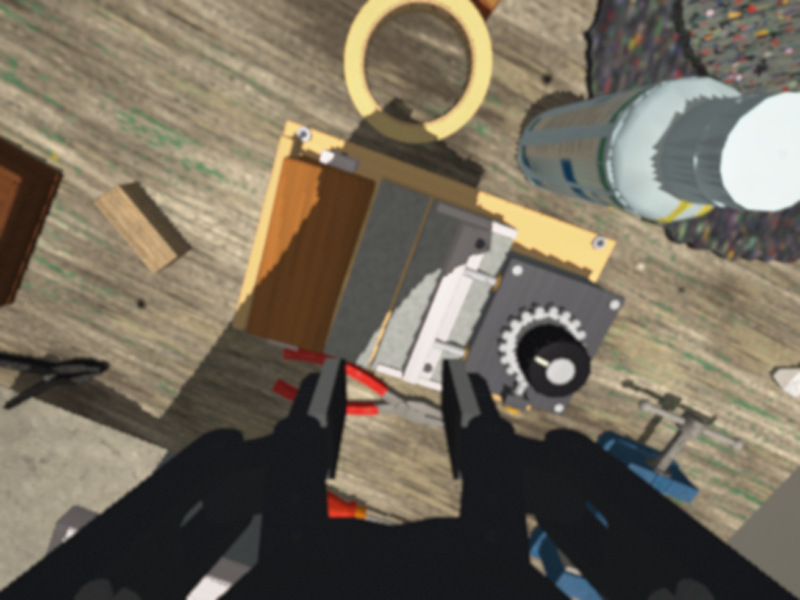

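The fence face is at −34 mm and the pointer at 80°, so it is still five clicks. I rotate and go behind the slat, and re-measure its corners from this view.

```bash
python3 - <<'E'
from h import *
v=bot.camera_info('wrist')
P=np.array([jig(onz(v,x*.64,y*.64,.068)) for x,y in((287,157),(376,180),(325,352),(245,328))]);print(P.round(4).tolist(),P.mean(0))
E
python3 -m handwheel '[[[0.03,-0.1,0],[0,0,-0.35],0.6],[[0.05,-0.2,0],[0,0,-0.7],0.6],[[0.065,-0.3,0],[0,0,-0.95],0.6],[[0.065,-0.3,0],[0,0,-0.95],0.6]]' >/dev/null
python3 -m handwheel '[[[0,0,0],[0,0,-0.35],0.6],[[0,0,0],[0,0,-0.7],0.6],[[0,0,0],[0,0,-0.95],0.6],[[0,0,0],[0,0,-0.95],0.6]]'
python3 - <<'E'
from h import *
rel(world(.004,.12,.10),1.707);s=bot.read_state();print(jig(s['eef_pos']),s['torque'],s['ft_force'])
E
```

```text
[[0.0667, 0.0871], [0.0713, 0.0286], [-0.0581, 0.0262], [-0.0582, 0.0864]] [0.00540064 0.05706278]
clock: 20.35
eef_pos: [0.5437, 0.0879, 0.2284]
eef_rot: [0.0, 0.763, 0.646, -0.0]
ft_force: [-0.8, -0.5, -0.2]
gripper_width: 0.403
shift [ 0.006 -0.002  0.321] turn [ 0.     0.001 -0.602] q [ 0.03  0.33 -0.21  1.03 -0.    1.76] yaw 1.406
[0.00423508 0.11757986] [-0.04013353 -0.02627623  0.0294617 ] [-0.80301175 -0.51393933 -0.17623938]
```

```bash
python3 -m handwheel '[[[0.01,-0.002,0.1],[0,0,-0.3],0.6],[[0.01,-0.002,0.2],[0,0,-0.6],0.6],[[0.01,-0.002,0.3],[0,0,-0.6],0.6],[[0.01,-0.002,0.38],[0,0,-0.6],0.6],[[0.01,-0.002,0.413],[0,0,-0.6],0.6],[[0.01,-0.002,0.413],[0,0,-0.6],0.6]]'
python3 - <<'E'
from h import *
rel(world(.005,.12,.063),1.707);s=bot.read_state();print(jig(s['eef_pos']),s['ft_force'])
for n,b in(('scene',(190,170,320,260)),):
    p=bot.camera(n)[b[1]:b[3],b[0]:b[2]];cv2.imwrite('pics/s6.png',cv2.resize(p[:,:,::-1],None,fx=6,fy=6,interpolation=cv2.INTER_CUBIC))
E
```

```text
clock: 21.1
eef_pos: [0.5427, 0.0929, 0.063]
eef_rot: [-0.0, 0.657, 0.754, -0.001]
ft_force: [0.3, -0.1, -0.1]
gripper_width: 0.396
shift [-0.007  0.002 -0.   ] turn [-0.002  0.     0.003] q [ 0.04  0.51 -0.41  0.65 -0.    1.47] yaw 1.709
[0.00402053 0.1227321 ] [ 0.29676186 -0.0585095  -0.09610469]
```

View pics/s6.png

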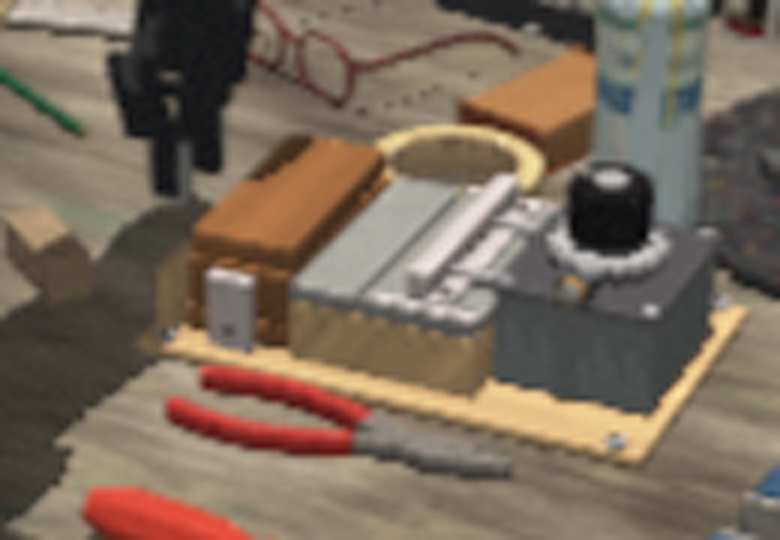

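The fingers are behind the slat, with the lowest tip at crop (170,196). I check the tip height by casting the ray onto the finger's plane.

Run:
```python
from h import *
i=bot.camera_info('scene')
for px in((155,195),(170,197),(188,192)):
    o,d=ray(i,px[0]/6+190,px[1]/6+170)
    for x in(-.018,-.028):
        t=(x-(o[:2]-O)@X)/(d[:2]@X);p=o+t*d;print(px,x,'jig y',jig(p)[1].round(4),'z',p[2].round(4))
```

```text
(155, 195) -0.018 jig y 0.1313 z 0.0567
(155, 195) -0.028 jig y 0.1259 z 0.0623
(170, 197) -0.018 jig y 0.1222 z 0.0574
(170, 197) -0.028 jig y 0.1169 z 0.063
(188, 192) -0.018 jig y 0.1113 z 0.0626
(188, 192) -0.028 jig y 0.1061 z 0.0682
```

The tip is at about 0.057–0.060 m, between the slat's underside (0.053) and its top (0.068). I push it slowly to about 10 mm short of the fence.

```bash
python3 -m handwheel '[[[-0.025,0,0],[0,0,0],0.6],[[-0.045,0,0],[0,0,0],0.6],[[-0.06,0,0],[0,0,0],0.6],[[-0.075,0,0],[0,0,0],0.6],[[-0.09,0,0],[0,0,0],0.6],[[-0.105,0,0],[0,0,0],0.6],[[-0.12,0,0],[0,0,0],0.6],[[-0.135,0,0],[0,0,0],0.6],[[-0.15,0,0],[0,0,0],0.6],[[-0.165,0,0],[0,0,0],0.6],[[-0.175,0,0],[0,0,0],0.6],[[-0.185,0,0],[0,0,0],0.6],[[-0.19,0,0],[0,0,0],0.6],[[-0.19,0,0],[0,0,0],0.6]]'
python3 - <<'E'
from h import *
rel(world(.005,.035,.063),1.707);s=bot.read_state();print(jig(s['eef_pos']),s['ft_force'])
v=bot.camera_info('wrist');b=bot.camera('wrist');np.save('w7.npy',b)
for x in(-.04,-.02,.03,.05):
    ys,g=prof(b,v,[x-.003,x,x+.003],-.05,-.005,.068);print(x,list(zip((ys*1000).round().astype(int).tolist(),g.mean(0)[:,0].astype(int).tolist(),g.mean(0)[:,2].astype(int).tolist()))[::2])
E
```

```text
clock: 22.9
eef_pos: [0.5535, 0.018, 0.0634]
eef_rot: [0.0, 0.656, 0.755, -0.0]
ft_force: [0.2, 0.2, 0.8]
gripper_width: 0.399
shift [-0.03   0.001  0.001] turn [0.    0.001 0.007] q [-0.1   0.51 -0.41  0.65 -0.    1.33] yaw 1.71
[0.00455935 0.04705543] [0.1679986  0.16096532 0.79423776]
-0.04 [(-50, 0, 0), (-48, 0, 0), (-46, 0, 0), (-44, 29, 34), (-42, 29, 33), (-40, 29, 33), (-38, 29, 32), (-36, 30, 32), (-34, 29, 32), (-32, 29, 32), (-30, 29, 32), (-28, 29, 32), (-26, 29, 33), (-24, 29, 34), (-22, 29, 34), (-20, 29, 34), (-18, 29, 34), (-16, 29, 34), (-14, 30, 34), (-12, 29, 34), (-10, 29, 34), (-8, 29, 34), (-6, 30, 34)]
-0.02 [(-50, 0, 0), (-48, 0, 0), (-46, 0, 0), (-44, 30, 34), (-42, 30, 34), (-40, 29, 34), (-38, 29, 33), (-36, 29, 34), (-34, 29, 34), (-32, 29, 33), (-30, 29, 32), (-28, 29, 33), (-26, 29, 32), (-24, 29, 33), (-22, 29, 34), (-20, 30, 34), (-18, 29, 34), (-16, 29, 34), (-14, 28, 34), (-12, 30, 34), (-10, 30, 34), (-8, 29, 34), (-6, 29, 34)]
0.03 [(-50, 0, 0), (-48, 0, 0), (-46, 0, 0), (-44, 29, 34), (-42, 28, 34), (-40, 30, 34), (-38, 29, 34), (-36, 29, 33), (-34, 29, 34), (-32, 29, 34), (-30, 29, 32), (-28, 30, 33), (-26, 29, 33), (-24, 29, 32), (-22, 30, 34), (-20, 29, 34), (-18, 29, 33), (-16, 29, 34), (-14, 30, 34), (-12, 30, 34), (-10, 30, 34), (-8, 29, 34), (-6, 30, 34)]
0.05 [(-50, 0, 0), (-48, 0, 0), (-46, 0, 0), (-44, 29, 34), (-42, 29, 34), (-40, 29, 33), (-38, 28, 33), (-36, 29, 33), (-34, 29, 32), (-32, 29, 32), (-30, 29, 32), (-28, 29, 32), (-26, 29, 33), (-24, 29, 34), (-22, 29, 34), (-20, 29, 34), (-18, 29, 34), (-16, 29, 34), (-14, 30, 34), (-12, 29, 34), (-10, 29, 34), (-8, 29, 34), (-6, 29, 34)]
```

The wrist camera only sees the gripper here, so I close in by force in small steps.

```bash
F(){ python3 -c "
from h import *
s=bot.read_state();f=s['ft_force'];print(jig(s['eef_pos']).round(4),'fy jig',(f[:2]@Y).round(2),'fx',(f[:2]@X).round(2),'Mz',s['torque'][2].round(3))"; }
python3 -m handwheel '[[[-0.005,0,0],[0,0,0],0.6],[[-0.01,0,0],[0,0,0],0.6],[[-0.015,0,0],[0,0,0],0.6],[[-0.02,0,0],[0,0,0],0.6],[[-0.02,0,0],[0,0,0],0.6]]'>/dev/null;F
python3 -m handwheel '[[[-0.003,0,0],[0,0,0],0.6],[[-0.003,0,0],[0,0,0],0.6]]'>/dev/null;F
python3 -m handwheel '[[[-0.003,0,0],[0,0,0],0.6],[[-0.003,0,0],[0,0,0],0.6]]'>/dev/null;F
python3 - <<'E'
from h import *
i=bot.camera_info('scene');b=bot.camera('scene')
for x in(-.045,.0,.045):
    ys,g=prof(b,i,[x-.004,x,x+.004],-.06,.05,.068);d=g.mean(0);print(x,list(zip((ys*1000).round().astype(int).tolist(),(d[:,0]-d[:,2]).astype(int).tolist()))[::3])
E
```

```text
[0.0046 0.039 ] fy jig -0.57 fx -0.26 Mz -0.009
[0.0046 0.038 ] fy jig 0.02 fx -0.89 Mz 0.032
[0.0046 0.0368] fy jig 0.45 fx -0.65 Mz -0.002
-0.045 [(-60, 9), (-57, 8), (-54, 6), (-51, 6), (-48, 8), (-45, 13), (-42, 15), (-39, 12), (-36, 15), (-33, 32), (-30, 70), (-27, 95), (-24, 99), (-21, 101), (-18, 103), (-15, 106), (-12, 108), (-9, 110), (-6, 110), (-3, 109), (0, 109), (3, 106), (6, 105), (9, 102), (12, 95), (15, 82), (18, 67), (21, 53), (24, 38), (27, 34), (30, 35), (33, 34), (36, 38), (39, 42), (42, 45), (45, 46), (48, 45)]
0.0 [(-60, 14), (-57, 15), (-54, 12), (-51, 9), (-48, 10), (-45, 13), (-42, 15), (-39, 14), (-36, 19), (-33, 40), (-30, 75), (-27, 98), (-24, 102), (-21, 101), (-18, 102), (-15, 102), (-12, 104), (-9, 99), (-6, 90), (-3, 77), (0, 56), (3, 45), (6, 42), (9, 41), (12, 40), (15, 41), (18, 43), (21, 42), (24, 34), (27, 26), (30, 16), (33, 6), (36, 3), (39, 2), (42, 0), (45, -2), (48, -1)]
0.045 [(-60, 26), (-57, 29), (-54, 29), (-51, 23), (-48, 12), (-45, 13), (-42, 15), (-39, 13), (-36, 19), (-33, 44), (-30, 81), (-27, 99), (-24, 100), (-21, 100), (-18, 98), (-15, 83), (-12, 54), (-9, 45), (-6, 44), (-3, 43), (0, 43), (3, 41), (6, 41), (9, 41), (12, 42), (15, 42), (18, 42), (21, 45), (24, 55), (27, 72), (30, 77), (33, 63), (36, 32), (39, 6), (42, 0), (45, 0), (48, 0)]
```

```bash
F(){ python3 -c "
from h import *
s=bot.read_state();f=s['ft_force'];print(jig(s['eef_pos']).round(4),'fy jig',(f[:2]@Y).round(2),'fx',(f[:2]@X).round(2),'Mz',s['torque'][2].round(3))"; }
python3 -m handwheel '[[[-0.003,0,0],[0,0,0],0.6],[[-0.003,0,0],[0,0,0],0.6]]'>/dev/null;F
python3 -m handwheel '[[[-0.002,0,0],[0,0,0],0.6],[[-0.002,0,0],[0,0,0],0.6]]'>/dev/null;F
python3 -m handwheel '[[[-0.002,0,0],[0,0,0],0.6],[[-0.002,0,0],[0,0,0],0.6]]'>/dev/null;F
```

```text
[0.0047 0.0358] fy jig 1.97 fx 0.01 Mz -0.019
[0.0052 0.0353] fy jig 3.62 fx 1.29 Mz -0.038
[0.0053 0.0351] fy jig 5.92 fx 2.39 Mz -0.079
```

Contact built up to 5.9 N with the TCP at 35.1 mm (35 expected), well under the 20 N skip force. I back off, rise and check.

```bash
python3 -m handwheel '[[[0.02,0,0],[0,0,0],0.6],[[0.1,0,0],[0,0,0],0.6],[[0.18,0,-0.1],[0,0,0],0.6],[[0.18,0,-0.25],[0,0,0],0.6],[[0.12,0,-0.4],[0,0,0],0.6],[[0.12,0,-0.4],[0,0,0],0.6],[[0.12,0,-0.4],[0,0,0],0.6],[[0.12,0,-0.4],[0,0,0],0.6]]'
python3 - <<'E'
from h import *
s=bot.read_state();print(jig(s['eef_pos']))
v=bot.camera_info('wrist');b=bot.camera('wrist')
print(proj(v,world(0,-.034,.068)),proj(v,world(0,-.119,.111)))
u,w=map(int,proj(v,world(0,-.034,.068)))
w0=max(0,w-110);u0=max(0,u-120)
cv2.imwrite('pics/w8.png',cv2.resize(b[w0:w0+190,u0:u0+250,::-1],None,fx=3.1,fy=3.1,interpolation=cv2.INTER_CUBIC));print(u0,w0)
E
```

```text
clock: 25.88
eef_pos: [0.5472, 0.0528, 0.2215]
eef_rot: [-0.001, 0.656, 0.755, -0.001]
ft_force: [-0.7, 0.0, 0.2]
gripper_width: 0.397
[0.00300559 0.08239258]
(np.float64(248.75896406092374), np.float64(268.74200263782313)) (np.float64(248.182713730328), np.float64(355.0210160936929))
128 158
```

View pics/w8.png

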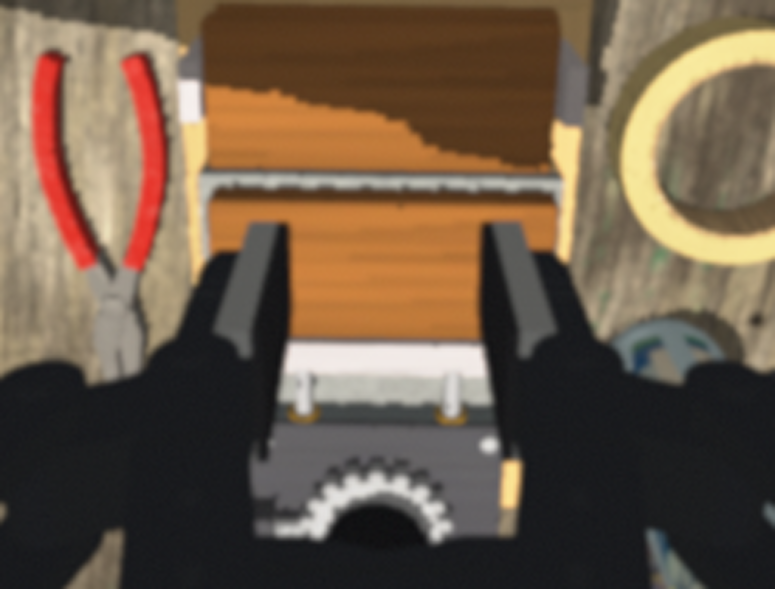

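The slat lies on the bed, its edge against the fence at (385,341) with no visible gap in the middle, and slat_3 sits undisturbed in the magazine. The fingers hide the ends, so I check those and the dial numerically from another pose.

```bash
python3 -m handwheel '[[[0,0,-0.08],[0,0,0],0.6],[[-0.15,0,-0.08],[0,0,0],0.6],[[-0.3,0,-0.08],[0,0,0],0.6],[[-0.455,0,-0.08],[0,0,0],0.6],[[-0.455,0,-0.08],[0,0,0],0.6],[[-0.455,0,-0.08],[0,0,0],0.6],[[-0.455,0,-0.08],[0,0,0],0.6]]'
python3 - <<'E'
from h import *
import math
v=bot.camera_info('wrist');b=bot.camera('wrist');np.save('w9.npy',b)
for x in(-.055,-.03,0,.03,.055):
    ys,g=prof(b,v,[x-.002,x,x+.002],-.044,-.022,.0685);d=g.mean(0);print(x,[(int(round(y*1000)),*map(int,c)) for y,c in zip(ys,d)][4:19])
for x in(-.05,0,.05):
    ys,g=prof(b,v,[x-.002,x,x+.002],.01,.04,.067);d=g.mean(0);k=(d[:,0]-d[:,2]);print('rear',x,k.astype(int).tolist())
for r in(.012,.014):
    a=np.arange(0,360,5);L=[]
    for t in a:
        u=proj(v,world(r*math.cos(math.radians(t)),-.119+r*math.sin(math.radians(t)),.111));L.append(int(b[min(383,int(round(u[1]))),int(round(u[0]))].mean()))
    print(r,a[np.argsort(L)[::-1][:5]],sorted(L)[::-1][:5])
E
```

```text
clock: 26.8
eef_pos: [0.5736, -0.1259, 0.2549]
eef_rot: [-0.001, 0.655, 0.755, -0.0]
ft_force: [-0.2, -0.0, -0.8]
gripper_width: 0.4
-0.055 [(-40, 121, 116, 113), (-39, 121, 115, 113), (-38, 120, 114, 112), (-37, 119, 113, 112), (-36, 119, 113, 112), (-35, 119, 112, 110), (-34, 115, 108, 105), (-33, 106, 96, 91), (-32, 93, 76, 66), (-31, 85, 60, 41), (-30, 83, 54, 29), (-29, 85, 55, 29), (-28, 83, 54, 30), (-27, 82, 54, 29), (-26, 81, 53, 28)]
-0.03 [(-40, 122, 116, 113), (-39, 121, 115, 113), (-38, 120, 114, 113), (-37, 120, 114, 112), (-36, 120, 114, 112), (-35, 120, 113, 111), (-34, 117, 109, 106), (-33, 106, 95, 91), (-32, 91, 73, 61), (-31, 84, 58, 38), (-30, 84, 54, 30), (-29, 85, 55, 29), (-28, 85, 55, 30), (-27, 86, 56, 30), (-26, 87, 57, 29)]
0 [(-40, 122, 116, 114), (-39, 122, 116, 113), (-38, 122, 116, 113), (-37, 122, 116, 114), (-36, 122, 116, 114), (-35, 120, 113, 111), (-34, 114, 106, 102), (-33, 100, 88, 80), (-32, 88, 68, 54), (-31, 83, 57, 34), (-30, 84, 54, 29), (-29, 85, 55, 29), (-28, 86, 56, 30), (-27, 88, 57, 30), (-26, 89, 58, 30)]
0.03 [(-40, 122, 116, 114), 
[... 452 characters left out ...]
78, 68), (-32, 93, 65, 44), (-31, 115, 73, 37), (-30, 153, 97, 46), (-29, 181, 115, 54), (-28, 191, 121, 57), (-27, 194, 123, 59), (-26, 198, 125, 62)]
rear -0.05 [57, 57, 58, 59, 59, 59, 60, 61, 60, 61, 65, 78, 92, 96, 76, 41, 18, 14, 26, 59, 91, 115, 128, 134, 133, 130, 128, 129, 136, 141]
rear 0 [137, 136, 135, 134, 136, 140, 145, 149, 150, 150, 150, 148, 145, 123, 77, 33, 15, 17, 41, 76, 104, 121, 130, 133, 135, 137, 140, 141, 142, 143]
rear 0.05 [139, 140, 139, 138, 136, 135, 134, 135, 136, 140, 144, 148, 142, 111, 60, 26, 18, 31, 60, 89, 109, 125, 132, 134, 132, 132, 136, 139, 141, 141]
0.012 [ 80  85  75  90 165] [107, 100, 67, 65, 53]
0.014 [ 80  85  75 155  90] [108, 92, 88, 56, 55]
```

The front edge meets the fence along its whole length with no dark gap. The rear edge is at about +24 mm and the pointer is unchanged at 80°. The gripper is clear at z = 0.255, so I hand in.

```bash
python3 -c "
from station import bot
print(bot.finish_job(), bot.read_state()['clock'])"
```

```text
the job is handed in; nothing more can be done
the job is handed in; nothing more can be done
```

The jig is set for the next cut and the job is handed in. The clock read about 27 s at my last check, against the 64 s limit; no verdict was given.

- **Pine block:** it lies flat in the tray, seen in the wrist picture after release. It sits at an angle because joint 6 reached its limit on the way there, so I released it at a different yaw.
- **Dial and fence:** I turned the dial anticlockwise to its end stop, where the fence face read about −54 mm. The fingers slipped on the knob at the stop, so I judged it from the pointer and the fence position. I then turned it five clicks clockwise. After letting go, the fence face read −34 mm and the pointer had turned about 100°.
- **Top slat:** I pushed it off the stack until it met the fence at about 6 N, well under the 20 N that makes the dial skip. The last check showed no gap at five points along the fence and the pointer unchanged.
- **Fence reading in that last check:** the edge read −32 to −34 mm from end to end. I put that down to calibration error.
- **Other things:** the slat below, the pliers and the tape roll looked undisturbed in the last pictures. I did not re-measure the lower slats or the glue bottle, but the arm kept clear of them.

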